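# Roll the log blank to the line

## Task

First clear the two wooden blocks off the cork-faced board into the low steel tray. Then roll the log along the board, without picking it up, to the red line, and leave it lying still and straight on the line, its middle axis right above it and both its ends on the board. Do not knock the mug, the paint brush or the hole saw about.

Things in the scene. Friction and masses are not known exactly. Their poses are not given: they have to be found in the camera images.
- board: Fixed plywood board with a cork face, lying flat on the bench: 150 mm (its x) by 480 mm (its y, the rolling direction) by 12 mm thick. Origin at the centre of its underside, z up; its top is 12 mm above the bench. At its right end a bench vice (122 mm high) stands close in front of it and a drawer cabinet (205 mm high) close behind it.
- mark_mid (a point): Middle of the red painted line on the board's top face; the line runs along the point's x axis, across the board, 136 mm long and 6 mm wide, flat. It lies near one end of the board, either end; the log lies near the other.
- log_center (a point): Centre of the log, a loose plain solid wood cylinder, 80 mm diameter, 100 mm long, lying across the board. Its x axis is the cylinder's axis (about level); y and z turn with it as it rolls; z starts straight up, where a dark line is drawn along the log. Lying on the board its centre is 40 mm above the board's top.
- block_dark_center (a point): Centre of the dark, burnt-looking wood block, 40 x 80 x 22 mm (its x, y, z), about 0.05 kg, lying flat on the board between the log and the line; centre 11 mm above its underside.
- block_pale_center (a point): Centre of the pale wood block, 50 x 95 x 28 mm (its x, y, z), about 0.05 kg, lying flat on the board between the log and the line; centre 14 mm above its underside.
- block_dark: The dark block; origin at the centre of its underside.
- block_pale: The pale block; origin at the centre of its underside.
- log: The same log: origin at its centre, axes as for log_center. About 0.3 to 0.55 kg. It rolls easily; pushed at mid-height by a finger it turns and runs on ahead of the finger: let go at 0.1 m/s it rolls about 80 mm further before it stops; pushed at 0.03 m/s or less, hardly at all.
- tray: Fixed, flat, open dark sheet-steel tray, 160 mm (x) by 260 mm (y), walls 2 mm thick and up to 26 mm high, floor 2 mm thick. Origin at the centre of its underside, z up. It stands between the robot and the board, with a narrow gap to the board.
- mug_center (a point): White enamel mug with a blue rim, loose, 82 mm wide, 74 mm high, standing beyond the board's left end; point at half height. To be left alone.
- brush_center (a point): Loose flat paint brush, 52 x 205 x 16 mm, lying along the far side of the board; point at its middle. To be left alone.
- saw_center (a point): Loose black hole saw, 52 mm diameter, 74 mm high with its shank up, standing beyond the board's left end; point at half height. To be left alone.

How it is judged:
By the outcome, as a careful person would: the job done as asked, in the order asked, and still so for the second after the job is handed in, with the robot touching nothing.
It also fails if it takes over 72 s, if anything falls off the work surface, if the arm or the gripper's body presses on something with over 40 N, if the wrist force passes 120 N, or if a joint passes its speed limit or range.

## Robot

A 6-joint arm with a two-finger parallel gripper is mounted at the origin on a cart in front of the work surface, level with it; the furniture and walls round the work are solid. World frame = base frame: x ahead of the robot, y to its left, z up, the work surface at z = 0. Lengths are in m, angles in rad, forces in N, time in s.
With the tool pointing down it reaches from about 0.3 to 0.875 m from the base axis. Payload 6.4 kg.
Tool frame: the origin (TCP) lies at the very end of the fingers, on their centre line; the grasp point (between the pads) lies 19 mm behind it; z points along the fingers, y is the line along which they close (so a half turn about z gives the same grasp; the last joint's range is limited). The gripper opens to 85 mm and grips with 20 to 120 N. Pads are 22 mm wide; open, the fingers measure 114 mm over their backs; the gripper's body (76 mm by 85 mm) begins 54 mm behind the grasp point. The pads swing forward as they close: fully open they stand 13 mm farther back than shut.
Start: joints at [1.132, 0.181, 1.607, -0, 1.354, -0.206], TCP at [0.133, 0.56, 0.231] pointing down, gripper open.
Joint ranges: [-2.99, 2.99], [-0.89, 2.07], [0.3, 2.58], [-1.14, 4.28], [0, 2.63], [-3.12, 3.12]. Speed limits (rad/s): [2.57, 2.57, 3.01, 3.14, 3.14, 3.14].

## Interface

Orientations are given as a unit quaternion [w, x, y, z].
In Python, from bench import telemetry, camera, ctrl, spotter gives the robot as it stands.
- The arm moves only by the tool send_rows, never from a script. Its argument "series" is a list of rows, each a list of 3 entries, a list of its own where there are three numbers: the turn, a rotation vector about the world's x, y, z in degrees, then the shift along the world's x, y, z in mm, then the closure, from -1 (fully open) to 1 (shut), so that 0 is half open. In form: [[[rx, ry, rz], [dx, dy, dz], gripper], ...]. A call has 1 to 10 rows; each row is the pose to reach, as a shift and turn from the pose commanded when the call began; what a row does not reach only later rows make up. A row lasts 1/8 s, in which the tool goes at most 62.5 mm and 10.7 degrees, less where a joint would pass 70% of its speed; a pose out of reach is approached as far as the arm can. A call with a gripper value outside its range is refused whole. The fingers move at their own pace and stop on an object; the grip force is fixed at half the most. Time passes only in rows, so rows that repeat a pose let the fingers close. It gives the time, the measured TCP pose, the force, the opening and the grip force at its end, in the units of the state.
- telemetry.get_obs(): the state, without advancing time (a new reading comes with each control period).
- camera(name): name is "side" or "top"; returns a dict with "pixels" (384x512x3 uint8, red, green, blue), "camera_matrix" (3x3 intrinsics, pixels), "xyz" and "orientation" of the camera in the world. Camera axes: x right, y up, looking along -z (the intrinsics and any distortion apply to the point x, -y, -z); pixel columns grow to the right and rows downward; lengths in m; the calibration is good to about 2 mm. A picture is of the moment at which its call begins. There is no depth.
- ctrl.hand_in(): hands the job in; it is judged then, once.
Trained networks look in the newest picture that a camera, given by its name, has taken for a name from the list of things; names that differ only in an ending like _2 or _b are one class to them, and where a whole thing is asked for, a point or a joint stands for the part that bears it (a point fixed in the world has none). Each returns a list of dicts, best first, with "conf" (0 to 1); they miss things now and then, are a little off and sometimes report something else, mostly with a low value. They report only what shows in the picture. A call takes as long as a camera call.
- spotter.boxes_of(thing, camera): "xyz" ([x, y, z] in m, in world coordinates, good to about 4 mm: the middle of the surface that is visible of it).
- spotter.landmark_of(thing, camera): "xyz" ([x, y, z] in m, in world coordinates, good to about 4 mm: a listed point, or the origin of a listed thing).
The state is a dict: "time_s": time; "q": joint angles; "dq": joint speeds; "joint_efforts": joint torques, N m; "eef_pos": TCP position; "eef_rot": TCP orientation; "wrist_force": force on the tool from outside, world axes, zero at the start; "torque": the same for the moment, N m; "opening": opening from 0.0 (shut) to 1.0 (fully open); "grasp_force": force on a finger pad.
Only numpy, scipy, OpenCV 4.12 (cv2) and the standard library are available. Lean on these libraries where they do the work, as an engineer would, in place of code of your own. Each camera call takes 0.05 s, during which the arm holds its last target. There are 200 camera calls.

## Working session

There is one attempt and no reset: what is moved stays moved. The work goes in short steps, Python scripts to look and compute and a tool call to move; the robot and the scene stay as the last step left them, time stands still between calls to the robot, and variables do not carry over. Pictures are saved under pics/ and viewed, at most 10 in all, crops included, and the job is handed in when it is done.

Besides the shell and the picture viewer there is one more tool, called in YAML: its name, and indented under it one key for each argument. send_rows: Moves the arm, as the interface text tells. Its arguments: {"type":"object","properties":{"series":{"type":"array","items":{"type":"array"}}},"required":["series"]}

```bash
mkdir -p pics; cat > h.py <<'E'
import numpy as np, cv2
from scipy.spatial.transform import Rotation as R
from bench import telemetry, camera, ctrl, spotter
def snap(n,f):
    c=camera(n); cv2.imwrite('pics/'+f,cv2.cvtColor(c['pixels'],cv2.COLOR_RGB2BGR)); return c
def Rm(c):
    o=np.array(c['orientation'],float)
    return o if o.shape==(3,3) else R.from_quat(o[[1,2,3,0]]).as_matrix()
def proj(c,p):
    q=Rm(c).T@(np.array(p)-c['xyz']); K=np.array(c['camera_matrix']); v=K@np.array([q[0],-q[1],-q[2]]); return v[:2]/v[2]
def ray(c,u,v,z):
    d=np.linalg.inv(np.array(c['camera_matrix']))@[u,v,1]; d=Rm(c)@np.array([d[0],-d[1],-d[2]]); o=np.array(c['xyz']); return o+d*(z-o[2])/d[2]
E
python3 - <<'E'
from h import *
np.set_printoptions(precision=4,suppress=True)
for n in ['top','side']:
    c=snap(n,n+'0.png'); print(n,c['xyz'],c['orientation'],[k for k in c])
    for t in ['board','mark_mid','log_center','block_dark_center','block_pale_center','tray','mug_center','brush_center','saw_center']:
        r=spotter.landmark_of(t,n)[:2]
        print(t,[(np.round(x['xyz'],4),round(x['conf'],2),np.round(proj(c,x['xyz']))) for x in r], [k for k in r[0]] if r else '')
s=telemetry.get_obs();print(s)
E
```

```text
top [0.4428 0.3184 1.134 ] [-0.6991 -0.0291  0.0205  0.7142] ['pixels', 'camera_matrix', 'xyz', 'orientation']
board [(array([ 0.5335,  0.2312, -0.0009]), 0.8, array([293., 192.]))] ['xyz', 'conf']
mark_mid [(array([0.5411, 0.3952, 0.0119]), 0.52, array([225., 189.]))] ['xyz', 'conf']
log_center [(array([0.5254, 0.0648, 0.0528]), 0.72, array([367., 192.]))] ['xyz', 'conf']
block_dark_center [(array([0.5116, 0.2753, 0.0201]), 0.76, array([275., 200.]))] ['xyz', 'conf']
block_pale_center [(array([0.5245, 0.1797, 0.0294]), 0.56, array([316., 194.]))] ['xyz', 'conf']
tray [(array([ 0.3681,  0.3136, -0.0061]), 0.89, array([260., 261.])), (array([0.5238, 0.067 , 0.0525]), 0.59, array([366., 192.]))] ['xyz', 'conf']
mug_center [(array([0.5241, 0.5651, 0.0371]), 0.94, array([152., 197.]))] ['xyz', 'conf']
brush_center [(array([0.6566, 0.3189, 0.0081]), 0.92, array([256., 142.]))] ['xyz', 'conf']
saw_center [(array([0.418 , 0.575 , 0.0363]), 0.68, array([148., 243.]))] ['xyz', 'conf']
side [ 0.3875 -0.3851  0.532 ] [ 0.8788  0.4677 -0.0448 -0.0829] ['pixels', 'camera_matrix', 'xyz', 'orientat
[... 852 characters left out ...]
 0.3212, 0.011 ]), 0.6, array([308., 201.])), (array([0.3605, 0.3108, 0.0014]), 0.37, array([190., 220.]))] ['xyz', 'conf']
saw_center [(array([0.4129, 0.5772, 0.0394]), 0.53, array([204., 153.]))] ['xyz', 'conf']
{'time_s': 1.0, 'q': array([ 1.1317,  0.1808,  1.607 ,  0.    ,  1.3538, -0.2063]), 'dq': array([-0.0006, -0.0007,  0.0012,  0.0005,  0.0005, -0.0003]), 'joint_efforts': array([  0.0012, -44.4825, -35.1698,  -0.0002,   0.0005,   0.    ]), 'eef_pos': array([0.1326, 0.5595, 0.2313]), 'eef_rot': array([-0.    ,  0.1161,  0.9932, -0.    ]), 'wrist_force': array([-0.4501,  0.5515,  0.2601]), 'torque': array([-0.0594,  0.0243, -0.0379]), 'grasp_force': 0.0, 'opening': 1.0006535784173132}
```

```bash
python3 -c "
import cv2
i=cv2.imread('pics/top0.png');cv2.imwrite('pics/top0c.png',cv2.resize(i[110:310,110:410],(800,533),interpolation=cv2.INTER_CUBIC))"
```

```text
(no output)
```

View pics/top0c.png

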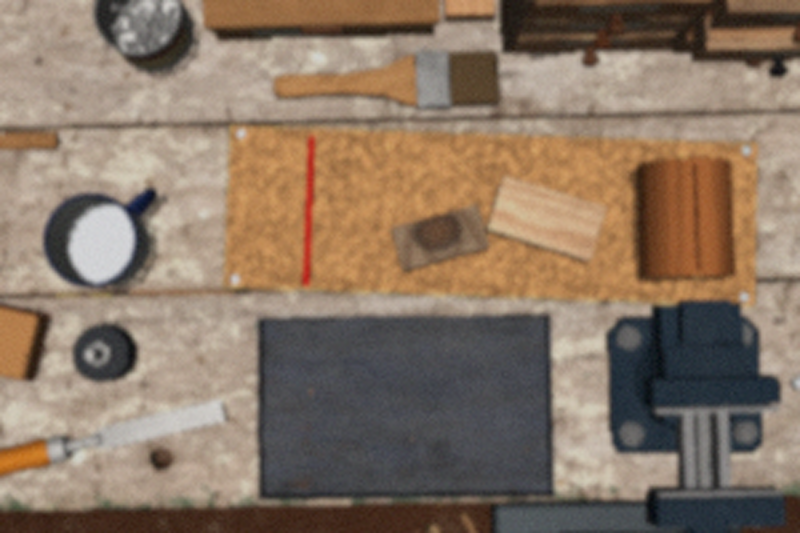

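View pics/side0.png

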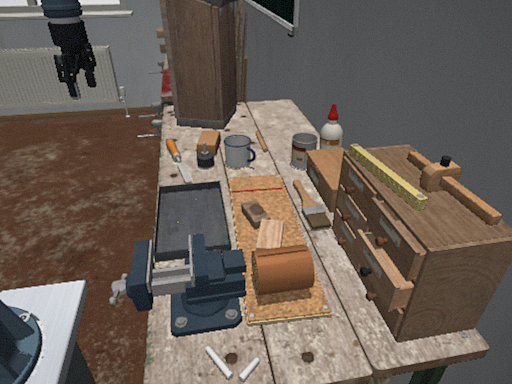

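The top crop shows the line at about (308,211), the dark block at (440,237), the pale block at (547,220) and the log at (687,218). The vice is in front of the log and the tray is below the blocks. The side view agrees. Next I turn these pixels into poses.

```bash
python3 - <<'E'
from h import *
np.set_printoptions(precision=4,suppress=True)
c=camera('top'); im=c['pixels'].astype(int)
W=lambda p,z: ray(c,110+(p[0]+.5)/2.6667-.5,110+(p[1]+.5)/2.6667-.5,z)
for n,z,ps in [('board',.012,[(232,125),(757,143),(755,303),(225,290)]),('pale',.040,[(508,178),(607,207),(592,262),(488,235)]),('dark',.034,[(392,225),(478,205),(487,245),(405,270)]),('seam',.092,[(694,160),(698,275)]),('tray',.026,[(260,317),(548,317),(550,495),(261,495)])]:
    w=np.array([W(p,z) for p in ps]); print(n,w.mean(0)); print(w[:,:2])
    if len(w)==4:
        a=(w[0]+w[3]-w[1]-w[2])/2; b=(w[0]+w[1]-w[2]-w[3])/2; print(' long',np.linalg.norm(a),np.degrees(np.arctan2(a[1],a[0]))-90,' short',np.linalg.norm(b),np.degrees(np.arctan2(b[1],b[0])))
m=(im[...,0]>120)&(im[...,1]<75)&(im[...,2]<75); m[:150]=0;m[230:]=0;m[:,:215]=0;m[:,240:]=0
v,u=np.nonzero(m); w=np.array([ray(c,a,b,.012) for a,b in zip(u,v)])[:,:2]
f=cv2.fitLine(w.astype(np.float32),cv2.DIST_L2,0,.01,.01).ravel(); print('line',len(u),f,np.degrees(np.arctan2(f[1],f[0])),w.min(0),w.max(0))
E
```

```text
board [0.5355 0.2291 0.012 ]
[[ 0.6225  0.4621]
 [ 0.5952 -0.0118]
 [ 0.4513 -0.004 ]
 [ 0.4729  0.4703]]
 long 0.47468245983584656 -2.953141452334492  short 0.14693934585125018 -3.1276718743951877
pale [0.5271 0.1813 0.04  ]
[[0.5654 0.2159]
 [0.5378 0.1299]
 [0.4899 0.1446]
 [0.5155 0.2348]]
 long 0.09204988203773665 -16.78583894211326  short 0.051741859453754147 -18.975292396626013
dark [0.5157 0.2763 0.034 ]
[[0.5266 0.3188]
 [0.5427 0.2425]
 [0.5071 0.2355]
 [0.4866 0.3083]]
 long 0.07675514946213924 13.773547565334098  short 0.03879167529470591 13.09379439164212
seam [0.5231 0.0651 0.092 ]
[[0.5712 0.0649]
 [0.4749 0.0653]]
tray [0.3675 0.3113 0.026 ]
[[0.448  0.4376]
 [0.4427 0.1828]
 [0.2873 0.1858]
 [0.2921 0.4389]]
 long 0.2540480806013815 -1.147503066568504  short 0.15564685795654876 -0.7946719163419692
line 108 [ 0.9982 -0.0599  0.5399  0.394 ] -3.4312909 [0.4773 0.3889] [0.6076 0.4007]
```

send_rows:
  series:
    - [[0,0,-10],[50,-37,0],-1]
    - [[0,0,-20],[98,-73,-16],-1]
    - [[0,0,-30],[146,-109,-33],-1]
    - [[0,0,-40],[194,-145,-50],-1]
    - [[0,0,-50],[242,-181,-67],-1]
    - [[0,0,-58],[290,-217,-84],-1]
    - [[0,0,-63.3],[338,-250,-100],-1]
    - [[0,0,-63.3],[381,-283,-131],-1]
    - [[0,0,-63.3],[381,-283,-150],-1]
    - [[0,0,-63.3],[381,-283,-165],-1]

```text
time_s: 2.3
eef_pos: [0.5128, 0.2764, 0.065]
eef_rot: [-0.001, 0.62, 0.784, -0.001]
wrist_force: [0.3, 0.4, 0.9]
opening: 0.998
grasp_force: 0.0
```

send_rows:
  series:
    - [[0,0,0],[1,1,-25],-1]
    - [[0,0,0],[1,1,-45],-1]
    - [[0,0,0],[1,1,-52],-1]
    - [[0,0,0],[1,1,-52],1]
    - [[0,0,0],[1,1,-52],1]
    - [[0,0,0],[1,1,-52],1]
    - [[0,0,0],[1,1,-52],1]
    - [[0,0,0],[1,1,-52],1]

```text
time_s: 3.3
eef_pos: [0.5158, 0.2778, 0.0156]
eef_rot: [0.001, 0.62, 0.785, 0.001]
wrist_force: [0.8, 0.8, 6.2]
opening: 0.453
grasp_force: 63.0
```

send_rows:
  series:
    - [[0,0,0],[0,0,30],1]
    - [[0,0,0],[0,0,65],1]
    - [[0,0,-5],[-45,30,65],1]
    - [[0,0,-10],[-90,60,65],1]
    - [[0,0,-14],[-130,85,65],1]
    - [[0,0,-14],[-149,95,60],1]
    - [[0,0,-14],[-149,95,30],1]
    - [[0,0,-14],[-149,95,5],1]
    - [[0,0,-14],[-149,95,-7],1]
    - [[0,0,-14],[-149,95,-7],1]

```text
time_s: 4.55
eef_pos: [0.3657, 0.3721, 0.0067]
eef_rot: [-0.0, 0.711, 0.703, -0.001]
wrist_force: [0.0, 0.2, -0.2]
opening: 0.453
grasp_force: 63.0
```

send_rows:
  series:
    - [[0,0,0],[0,0,0],-1]
    - [[0,0,0],[0,0,0],-1]
    - [[0,0,0],[0,0,0],-1]
    - [[0,0,0],[0,0,0],-1]
    - [[0,0,0],[0,0,30],-1]
    - [[0,0,0],[0,0,70],-1]
    - [[0,0,-6],[50,-35,90],-1]
    - [[0,0,-12],[90,-80,90],-1]
    - [[0,0,-17],[130,-130,90],-1]
    - [[0,0,-17],[159,-191,80],-1]

```text
time_s: 5.8
eef_pos: [0.524, 0.1866, 0.0895]
eef_rot: [0.001, 0.807, 0.59, 0.002]
wrist_force: [1.4, 0.4, 0.2]
opening: 0.996
grasp_force: 0.0
```

send_rows:
  series:
    - [[0,0,0],[1,-1,0],-1]
    - [[0,0,0],[1,-1,-35],-1]
    - [[0,0,0],[1,-1,-60],-1]
    - [[0,0,0],[1,-1,-72],-1]
    - [[0,0,0],[1,-1,-72],1]
    - [[0,0,0],[1,-1,-72],1]
    - [[0,0,0],[1,-1,-72],1]
    - [[0,0,0],[1,-1,-72],1]
    - [[0,0,0],[1,-1,-72],1]

```text
time_s: 6.92
eef_pos: [0.5239, 0.1874, 0.0179]
eef_rot: [0.001, 0.807, 0.59, 0.001]
wrist_force: [-0.4, 0.8, 6.3]
opening: 0.569
grasp_force: 64.2
```

send_rows:
  series:
    - [[0,0,0],[0,0,30],1]
    - [[0,0,0],[0,0,65],1]
    - [[0,0,5],[-45,20,65],1]
    - [[0,0,10],[-90,40,65],1]
    - [[0,0,16.5],[-130,60,65],1]
    - [[0,0,16.5],[-158,70,60],1]
    - [[0,0,16.5],[-158,70,30],1]
    - [[0,0,16.5],[-158,70,5],1]
    - [[0,0,16.5],[-158,70,-7],1]
    - [[0,0,16.5],[-158,70,-7],1]

```text
time_s: 8.18
eef_pos: [0.3645, 0.2569, 0.0092]
eef_rot: [-0.0, 0.714, 0.7, -0.0]
wrist_force: [-0.1, -0.3, -0.5]
opening: 0.573
grasp_force: 63.4
```

send_rows:
  series:
    - [[0,0,0],[0,0,0],-1]
    - [[0,0,0],[0,0,0],-1]
    - [[0,0,0],[0,0,0],-1]
    - [[0,0,0],[0,0,0],-1]
    - [[0,0,0],[0,0,40],-1]
    - [[0,0,0],[0,0,95],-1]
    - [[0,0,0],[0,0,150],-1]
    - [[0,0,0],[0,0,190],-1]
    - [[0,0,0],[0,0,190],-1]

```text
time_s: 9.3
eef_pos: [0.3668, 0.2578, 0.203]
eef_rot: [0.002, 0.714, 0.7, 0.004]
wrist_force: [0.7, 0.9, -0.5]
opening: 0.999
grasp_force: 0.0
```

```bash
python3 - <<'E'
from h import *
np.set_printoptions(precision=4,suppress=True)
c=snap('top','t1.png');i=cv2.imread('pics/t1.png');cv2.imwrite('pics/t1c.png',cv2.resize(i[110:310,110:410],(800,533),interpolation=cv2.INTER_CUBIC))
camera('side')
for n in ['top','side']:
  for t in ['log_center','block_dark','block_pale']:
    print(n,t,[(np.round(x['xyz'],4),round(x['conf'],2)) for x in spotter.landmark_of(t,n)[:2]])
s=telemetry.get_obs();print(s['eef_pos'],s['eef_rot'],s['time_s'])
E
```

```text
top log_center [(array([0.5248, 0.0643, 0.0509]), 0.79)]
top block_dark [(array([ 0.3639,  0.3726, -0.0003]), 0.66)]
top block_pale [(array([ 0.3654,  0.3732, -0.0021]), 0.58)]
side log_center [(array([0.5213, 0.0659, 0.0472]), 0.6)]
side block_dark [(array([0.3684, 0.37  , 0.0044]), 0.62)]
side block_pale [(array([0.3636, 0.2541, 0.0012]), 0.67)]
[0.3639 0.2567 0.1981] [-0.0005  0.7141  0.7    -0.0011] 9.7
```

View pics/t1c.png

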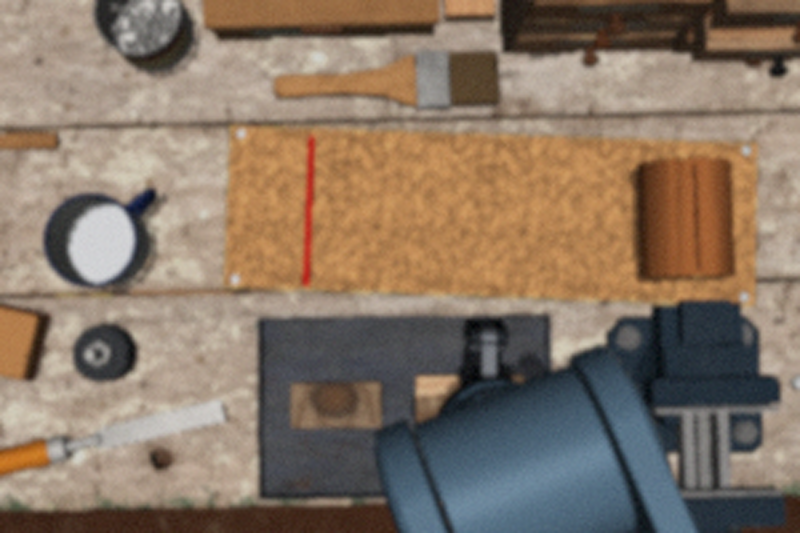

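Both blocks are in the tray, the dark one at (335,405) and the pale one under the gripper near (435,397). The log is unmoved at (687,218). Next I move in behind the log.

send_rows:
  series:
    - [[0,0,0],[27,-48,0],-0.4]
    - [[0,0,0],[54,-96,0],-0.4]
    - [[0,0,-1],[81,-144,0],-0.4]
    - [[0,0,-2.1],[108,-192,0],-0.4]
    - [[0,0,-2.1],[135,-240,0],-0.4]
    - [[0,0,-2.1],[160,-287,0],-0.4]
    - [[0,0,-2.1],[160,-292,-30],-0.4]
    - [[0,0,-2.1],[160,-292,-60],-0.4]
    - [[0,0,-2.1],[160,-292,-60],-0.4]

```text
time_s: 10.82
eef_pos: [0.5222, -0.0346, 0.1363]
eef_rot: [-0.003, 0.727, 0.687, -0.002]
wrist_force: [-0.8, 0.3, 0.2]
opening: 0.698
grasp_force: 0.0
```

```bash
python3 - <<'E'
from h import *
snap('side','s2.png')
s=telemetry.get_obs();print(s['eef_pos'],s['eef_rot'],s['time_s'],s['opening'],s['wrist_force'])
E
```

```text
[ 0.52354581 -0.03475451  0.1382165 ] [-0.00147305  0.72685158  0.68679251 -0.00081284] 10.875 0.7004837448280609 [ 0.19875523 -0.09051823 -0.28754309]
```

View pics/s2.png

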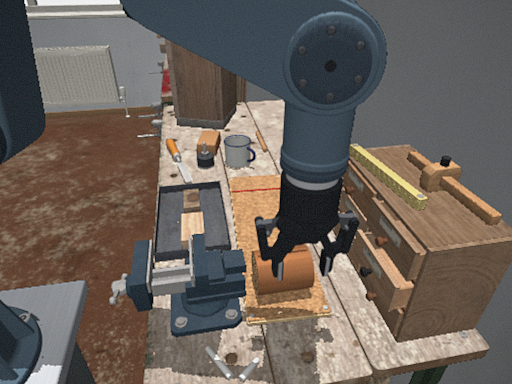

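send_rows:
  series:
    - [[0,0,0],[6,0,-20],-0.4]
    - [[0,0,0],[6,0,-40],-0.4]
    - [[0,0,0],[6,0,-60],-0.4]
    - [[0,0,0],[6,0,-80],-0.4]
    - [[0,0,0],[6,0,-102],-0.4]
    - [[0,0,0],[6,0,-102],-0.4]
    - [[0,0,0],[6,12,-102],-0.4]
    - [[0,0,0],[7,24,-102],-0.4]
    - [[0,0,0],[7,36,-102],-0.4]
    - [[0,0,0],[7,40,-102],-0.4]

```text
time_s: 12.12
eef_pos: [0.5316, 0.0062, 0.0377]
eef_rot: [0.0, 0.726, 0.687, 0.0]
wrist_force: [0.2, 0.4, 0.1]
opening: 0.699
grasp_force: 0.0
```

send_rows:
  series:
    - [[0,0,0],[0,4,0],-0.4]
    - [[0,0,0],[0,8,0],-0.4]
    - [[0,0,0],[0,11,0],-0.4]
    - [[0,0,0],[0,14,0],-0.4]
    - [[0,0,0],[0,17,0],-0.4]
    - [[0,0,0],[0,20,0],-0.4]
    - [[0,0,0],[0,24,0],-0.4]
    - [[0,0,0],[1,28,0],-0.4]
    - [[0,0,0],[1,32,0],-0.4]
    - [[0,0,0],[1,36,0],-0.4]

```text
time_s: 13.38
eef_pos: [0.5326, 0.0413, 0.0373]
eef_rot: [0.0, 0.727, 0.687, 0.0]
wrist_force: [0.1, -0.4, 0.3]
opening: 0.704
grasp_force: 0.1
```

```bash
cat > lg.py <<'E'
from h import *
import sys
f=sys.argv[1]; c=snap('top',f+'.png');i=cv2.imread('pics/'+f+'.png');cv2.imwrite('pics/'+f+'c.png',cv2.resize(i[110:310,110:410],(800,533),interpolation=cv2.INTER_CUBIC))
camera('side')
for n in ['top','side']: print(n,[(np.round(x['xyz'],4),round(x['conf'],2)) for x in spotter.landmark_of('log_center',n)[:2]])
s=telemetry.get_obs();print(s['eef_pos'],s['time_s'],s['wrist_force'])
E
python3 lg.py t3
```

```text
top [(array([0.5264, 0.0959, 0.0521]), 0.8)]
side [(array([0.5208, 0.096 , 0.0448]), 0.84)]
[0.53249523 0.04110062 0.03729979] 13.575 [-0.71467829  0.02561347  0.3312441 ]
```

View pics/t3c.png

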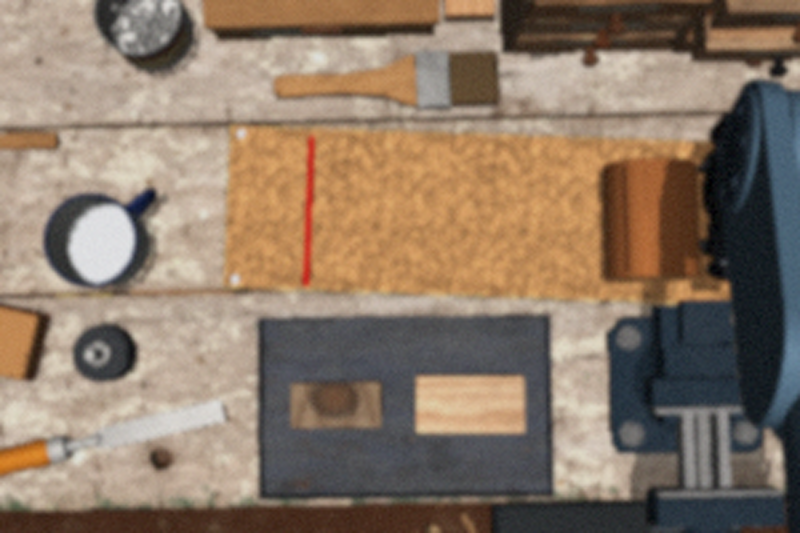

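The log is rolling ahead of the fingers, now centred at about (650,220), and the blocks are in the tray at (335,405) and (470,405). I keep pushing.

send_rows:
  series:
    - [[0,0,0],[0,4,0],-0.4]
    - [[0,0,0],[0,9,0],-0.4]
    - [[0,0,0],[1,14,0],-0.4]
    - [[0,0,0],[1,19,0],-0.4]
    - [[0,0,0],[1,24,0],-0.4]
    - [[0,0,0],[1,29,0],-0.4]
    - [[0,0,0],[1,34,0],-0.4]
    - [[0,0,0],[2,39,0],-0.4]
    - [[0,0,0],[2,44,0],-0.4]
    - [[0,0,0],[2,49,0],-0.4]

```text
time_s: 14.82
eef_pos: [0.5345, 0.0903, 0.0373]
eef_rot: [-0.0, 0.727, 0.687, 0.0]
wrist_force: [0.5, -0.5, -0.5]
opening: 0.702
grasp_force: 0.1
```

send_rows:
  series:
    - [[0,0,0],[0,5,0],-0.4]
    - [[0,0,0],[0,10,0],-0.4]
    - [[0,0,0],[1,15,0],-0.4]
    - [[0,0,0],[1,20,0],-0.4]
    - [[0,0,0],[1,25,0],-0.4]
    - [[0,0,0],[1,30,0],-0.4]
    - [[0,0,0],[1,35,0],-0.4]
    - [[0,0,0],[2,40,0],-0.4]
    - [[0,0,0],[2,45,0],-0.4]
    - [[0,0,0],[2,50,0],-0.4]

```text
time_s: 16.08
eef_pos: [0.5365, 0.1403, 0.0373]
eef_rot: [-0.0, 0.727, 0.687, 0.0]
wrist_force: [0.5, -0.9, -0.9]
opening: 0.697
grasp_force: 0.1
```

send_rows:
  series:
    - [[0,0,0],[0,5,0],-0.4]
    - [[0,0,0],[0,10,0],-0.4]
    - [[0,0,0],[1,15,0],-0.4]
    - [[0,0,0],[1,20,0],-0.4]
    - [[0,0,0],[1,25,0],-0.4]
    - [[0,0,0],[1,30,0],-0.4]
    - [[0,0,0],[1,35,0],-0.4]
    - [[0,0,0],[2,40,0],-0.4]
    - [[0,0,0],[2,45,0],-0.4]
    - [[0,0,0],[2,50,0],-0.4]

```text
time_s: 17.32
eef_pos: [0.5386, 0.1903, 0.0373]
eef_rot: [0.0, 0.727, 0.687, 0.0]
wrist_force: [0.1, -0.8, 0.1]
opening: 0.703
grasp_force: 0.1
```

```bash
python3 lg.py t4
```

```text
top [(array([0.5211, 0.2454, 0.0526]), 0.94)]
side [(array([0.5234, 0.2492, 0.049 ]), 0.77)]
[0.53847346 0.19007495 0.03729286] 17.525 [ 0.35268117 -0.4454818   0.40354257]
```

View pics/t4c.png

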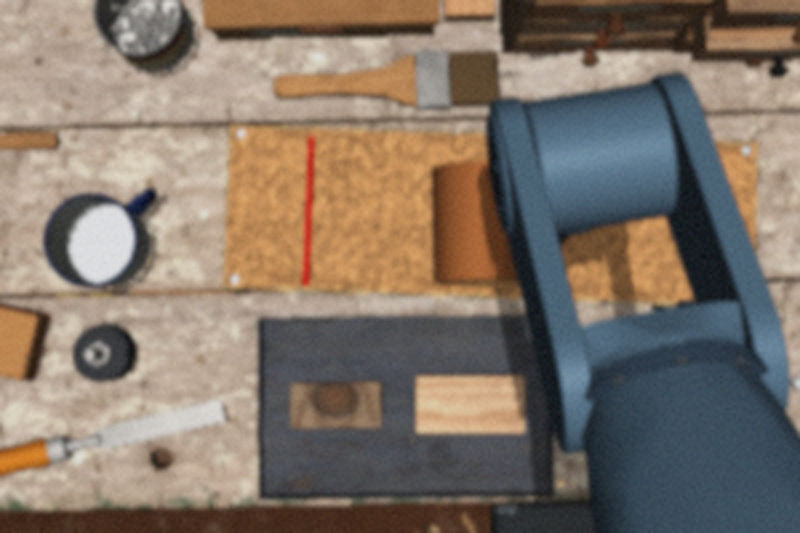

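The log's left edge is at column 433, close to vertical. Its centre is at x≈0.522, so the fingers sit off-centre by about 16 mm. I recentre them and steer the log toward +x.

send_rows:
  series:
    - [[0,0,0],[-3,-6,0],-0.4]
    - [[0,0,-3],[-10,-10,0],-0.4]
    - [[0,0,-6],[-14,-10,0],-0.4]
    - [[0,0,-6],[-14,-7,0],-0.4]
    - [[0,0,-6],[-14,-4,0],-0.4]
    - [[0,0,-6],[-14,-1,0],-0.4]
    - [[0,0,-6],[-13,2,0],-0.4]
    - [[0,0,-6],[-13,5,0],-0.4]
    - [[0,0,-6],[-12,8,0],-0.4]
    - [[0,0,-6],[-12,11,0],-0.4]

```text
time_s: 18.77
eef_pos: [0.5266, 0.2012, 0.0374]
eef_rot: [0.0, 0.762, 0.648, 0.0]
wrist_force: [0.4, 0.0, 1.1]
opening: 0.702
grasp_force: 0.0
```

send_rows:
  series:
    - [[0,0,0],[0,4,0],-0.4]
    - [[0,0,0],[1,8,0],-0.4]
    - [[0,0,0],[1,12,0],-0.4]
    - [[0,0,0],[2,16,0],-0.4]
    - [[0,0,0],[2,20,0],-0.4]
    - [[0,0,0],[3,24,0],-0.4]
    - [[0,0,0],[3,28,0],-0.4]
    - [[0,0,0],[4,32,0],-0.4]
    - [[0,0,0],[4,36,0],-0.4]
    - [[0,0,0],[5,40,0],-0.4]

```text
time_s: 20.02
eef_pos: [0.5315, 0.2412, 0.0373]
eef_rot: [-0.0, 0.762, 0.648, -0.0]
wrist_force: [-0.5, 0.4, 1.1]
opening: 0.703
grasp_force: 0.1
```

```bash
cat >> lg.py <<'E'
# rim measure: left edge of log (brown) per row vs cork at cylinder tangent
im=cv2.GaussianBlur(c['pixels'],(3,3),0).astype(int)
# log colour is darker red: G/R ratio low
r=im[...,1]/np.maximum(im[...,0],1); m=((r<.58)&(im[...,0]>60)&(im[...,1]>im[...,2]+8)).astype(np.uint8); m[:160]=0;m[222:]=0;m[:,:200]=0;m[:,390:]=0
m=cv2.morphologyEx(m,cv2.MORPH_OPEN,np.ones((3,3),np.uint8))
n,l,st,ce=cv2.connectedComponentsWithStats(m); k=1+np.argmax(st[1:,4]); print('box',st[k],ce[k])
rows=range(st[k][1]+4,st[k][1]+st[k][3]-4); L=[(np.nonzero(l[v]==k)[0].min(),v) for v in rows]; Rr=[(np.nonzero(l[v]==k)[0].max(),v) for v in rows]
for nm,e in (('L',L),('R',Rr)):
    w=np.array([ray(c,a,b,.052) for a,b in e])[:,:2].astype(np.float32); f=cv2.fitLine(w,cv2.DIST_HUBER,0,.01,.01).ravel(); print(nm,np.round(f,4),'yaw',round(np.degrees(np.arctan(f[1]/f[0])),2))
E
python3 lg.py t5; cd pics; python3 - <<'E'
import cv2
E
```

```text
top []
side [(array([0.5229, 0.3011, 0.0449]), 0.64), (array([0.3614, 0.2461, 0.0131]), 0.48)]
[0.53145725 0.24107932 0.03726479] 20.225 [ 1.1449282   0.32787842 -0.39176747]
box [223 162   6  55 198] [225.3989899  189.42424242]
L [ 0.9983 -0.0584  0.5387  0.3941] yaw -3.35
R [ 0.9988 -0.0491  0.5386  0.3881] yaw -2.81
```

```bash
python3 - <<'E'
import cv2
i=cv2.imread('pics/t5.png');j=i[150:230,200:320];cv2.imwrite('pics/t5d.png',cv2.resize(j,(780,520),interpolation=cv2.INTER_CUBIC))
for v in (165,185,205): print(v,[tuple(i[v,u][::-1]) for u in range(240,275,3)])
E
```

```text
165 [(np.uint8(179), np.uint8(130), np.uint8(82)), (np.uint8(198), np.uint8(148), np.uint8(94)), (np.uint8(185), np.uint8(138), np.uint8(86)), (np.uint8(185), np.uint8(137), np.uint8(86)), (np.uint8(188), np.uint8(138), np.uint8(87)), (np.uint8(208), np.uint8(161), np.uint8(104)), (np.uint8(180), np.uint8(130), np.uint8(83)), (np.uint8(91), np.uint8(68), np.uint8(52)), (np.uint8(55), np.uint8(75), np.uint8(87)), (np.uint8(74), np.uint8(97), np.uint8(116)), (np.uint8(72), np.uint8(94), np.uint8(115)), (np.uint8(73), np.uint8(96), np.uint8(116))]
185 [(np.uint8(176), np.uint8(127), np.uint8(81)), (np.uint8(180), np.uint8(130), np.uint8(81)), (np.uint8(193), np.uint8(139), np.uint8(86)), (np.uint8(99), np.uint8(64), np.uint8(36)), (np.uint8(111), np.uint8(67), np.uint8(40)), (np.uint8(135), np.uint8(80), np.uint8(43)), (np.uint8(143), np.uint8(85), np.uint8(46)), (np.uint8(161), np.uint8(100), np.uint8(57)), (np.uint8(133), np.uint8(81), np.uint8(46)), (np.uint8(43), np.uint8(57), np.uint8(69)), (np.uint8(61), np.uint8(79), np.uint8(95)), (np.uint8(76), np.uint8(101), np.uint8(117))]
205 [(np.uint8(180), np.uint8(129), np.uint8(79)), (np.uint8(193), np.uint8(137), np.uint8(88)), (np.uint8(186), np.uint8(132), np.uint8(82)), (np.uint8(113), np.uint8(73), np.uint8(46)), (np.uint8(111), np.uint8(66), np.uint8(37)), (np.uint8(139), np.uint8(88), np.uint8(46)), (np.uint8(148), np.uint8(91), np.uint8(51)), (np.uint8(160), np.uint8(97), np.uint8(54)), (np.uint8(174), np.uint8(101), np.uint8(53)), (np.uint8(165), np.uint8(96), np.uint8(51)), (np.uint8(113), np.uint8(65), np.uint8(38)), (np.uint8(41), np.uint8(41), np.uint8(47))]
```

View pics/t5d.png

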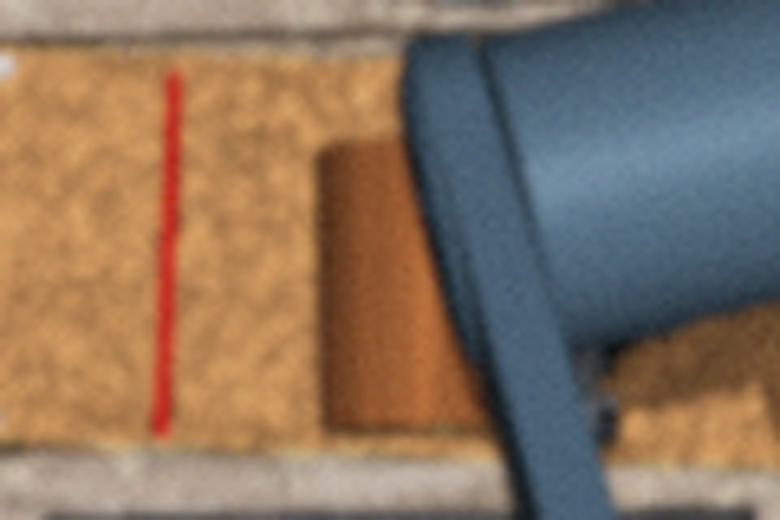

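The log's left edge runs from (318,155) to (325,430) in the crop, so its yaw is about 0°. It rolls freely and does not follow the tool's yaw. I back off for a clear look.

send_rows:
  series:
    - [[0,0,0],[-1,-8,0],-0.4]
    - [[0,0,0],[-2,-16,0],-0.4]
    - [[0,0,0],[-2,-20,40],-0.4]
    - [[0,0,0],[-2,-50,80],-1]
    - [[0,0,0],[-2,-90,120],-1]
    - [[0,0,0],[-2,-140,120],-1]
    - [[0,0,0],[-2,-140,120],-1]

```text
time_s: 21.1
eef_pos: [0.5298, 0.0976, 0.158]
eef_rot: [0.001, 0.763, 0.646, 0.0]
wrist_force: [-0.1, 0.9, 0.1]
opening: 1.002
grasp_force: 0.0
```

```bash
cat > lm.py <<'E'
from h import *
import sys
# camera-to-log fit: mask of log colour -> silhouette fit of (x,y,yaw) by projecting a cylinder
from scipy.optimize import minimize
def mask(c,lo,hi):
    im=cv2.GaussianBlur(c['pixels'],(3,3),0).astype(int); hsv=cv2.cvtColor(cv2.GaussianBlur(c['pixels'],(3,3),0),cv2.COLOR_RGB2HSV)
    r=im[...,1]/np.maximum(im[...,0],1); m=((r<.67)&(im[...,0]>70)&(im[...,0]<205)&(im[...,1]>im[...,2]+12)).astype(np.uint8)
    m[:150]=0;m[225:]=0;m[:,:lo]=0;m[:,hi:]=0
    m=cv2.morphologyEx(m,cv2.MORPH_OPEN,np.ones((5,5),np.uint8)); m=cv2.morphologyEx(m,cv2.MORPH_CLOSE,np.ones((9,9),np.uint8))
    n,l,st,ce=cv2.connectedComponentsWithStats(m); k=1+np.argmax(st[1:,4]); print('box',st[k]); return (l==k).astype(np.uint8)
S=8
def render(c,p):
    x,y,t=p; a=np.array([np.cos(t),np.sin(t),0]); b=np.array([-np.sin(t),np.cos(t),0]); o=np.array([x,y,.052])
    th=np.linspace(0,2*np.pi,60); P=np.array([proj(c,o+s*.05*a+.04*(np.cos(q)*b+np.array([0,0,np.sin(q)]))) for s in (-1,1) for q in th])
    h=cv2.convexHull(((P+.5)*S-.5).astype(np.float32)).astype(np.int32); z=np.zeros((384*S,512*S),np.uint8); cv2.fillConvexPoly(z,h,1); return cv2.resize(z.astype(np.float32),(512,384),interpolation=cv2.INTER_AREA)
def fit(c,x0,lo=232,hi=390):
    m=mask(c,lo,hi); f=lambda p: np.abs(render(c,p*[1,1,1])-m).sum()
    r=minimize(f,x0,method='Nelder-Mead',options=dict(initial_simplex=[np.add(x0,d) for d in ([0,0,0],[.01,0,0],[0,.01,0],[0,0,.08])],xatol=2e-4,fatol=.2))
    print('log x,y,yaw',np.round(r.x[:2],4),round(np.degrees(r.x[2]),2),'res',round(r.fun,1),'of',m.sum()); return m
E
python3 - <<'E'
from lm import *
c=snap('top','t6.png'); m=fit(c,[.523,.3,0])
s=telemetry.get_obs();print(s['eef_pos'],s['eef_rot'],s['time_s'])
print([(np.round(x['xyz'],4),round(x['conf'],2)) for x in spotter.landmark_of('log_center','top')])
d=cv2.imread('pics/t6.png'); cs,_=cv2.findContours(m,cv2.RETR_EXTERNAL,cv2.CHAIN_APPROX_NONE)
d=cv2.resize(d[140:240,190:340],(780,520),interpolation=cv2.INTER_CUBIC)
for k in cs: cv2.polylines(d,[((k-[190,140])*5.2+2).astype(np.int32)],True,(255,0,255),1)
cv2.imwrite('pics/t6c.png',d)
E
```

```text
box [ 246  171   34   45 1479]
log x,y,yaw [0.5254 0.3054] -0.5 res 88.7 of 1479
[0.52945546 0.09926606 0.15751971] [1.92598097e-05 7.62926171e-01 6.46485602e-01 1.52313086e-04] 21.15
[(array([0.5248, 0.3083, 0.0526]), 0.82)]
```

View pics/t6c.png

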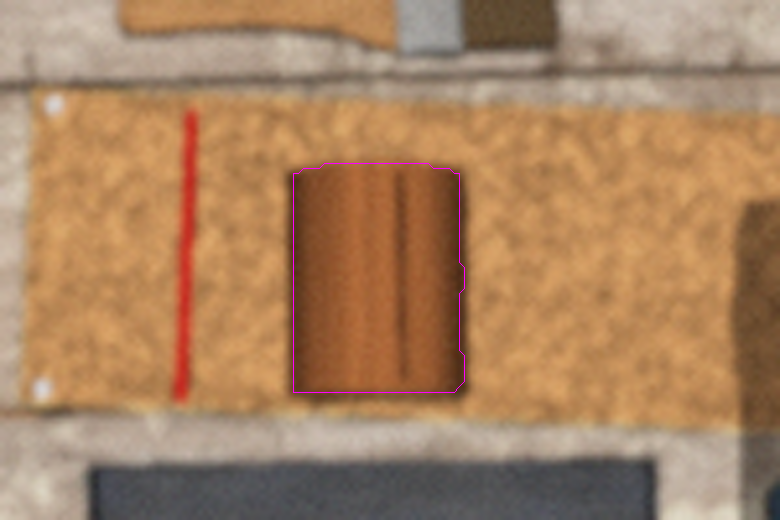

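The log is clear in view, fitted at (0.525, 0.306) with yaw −0.5°, against a line yaw of −3.4°. I'll straddle it loosely with the open fingers as a cage, then roll and steer it from there.

send_rows:
  series:
    - [[0,0,10],[0,25,0],-1]
    - [[0,0,20],[-1,50,0],-1]
    - [[0,0,30],[-1,75,0],-1]
    - [[0,0,40],[-2,100,0],-1]
    - [[0,0,50],[-2,125,0],-1]
    - [[0,0,60],[-3,150,0],-1]
    - [[0,0,70],[-4,175,0],-1]
    - [[0,0,80],[-4,200,0],-1]
    - [[0,0,90],[-4,207,0],-1]
    - [[0,0,99],[-4,207,0],-1]

```text
time_s: 22.45
eef_pos: [0.5242, 0.3101, 0.1564]
eef_rot: [-0.001, -0.002, 1.0, -0.0]
wrist_force: [-0.1, -0.2, -0.3]
opening: 0.997
grasp_force: 0.0
```

send_rows:
  series:
    - [[0,0,0],[0,0,0],-1]
    - [[0,0,0],[0,0,0],-1]

```text
time_s: 22.7
eef_pos: [0.525, 0.3085, 0.1569]
eef_rot: [-0.0, 0.003, 1.0, -0.0]
wrist_force: [-0.5, 1.0, -0.2]
opening: 0.998
grasp_force: 0.0
```

send_rows:
  series:
    - [[0,0,0],[0,-2,-30],-1]
    - [[0,0,0],[0,-2,-60],-1]
    - [[0,0,0],[0,-2,-70],-1]
    - [[0,0,0],[0,-2,-80],-1]
    - [[0,0,0],[0,-2,-90],-1]
    - [[0,0,0],[0,-2,-100],-1]
    - [[0,0,0],[0,-2,-110],-1]
    - [[0,0,0],[0,-2,-120],-1]
    - [[0,0,0],[0,-2,-126],-1]
    - [[0,0,0],[0,-2,-126],-1]

```text
time_s: 23.95
eef_pos: [0.5251, 0.3058, 0.0307]
eef_rot: [-0.001, 0.002, 1.0, -0.0]
wrist_force: [-0.1, -0.6, -0.4]
opening: 1.005
grasp_force: 0.0
```

send_rows:
  series:
    - [[0,0,0],[0,0,0],-0.93]
    - [[0,0,0],[0,0,0],-0.91]
    - [[0,0,0],[0,0,0],-0.9]
    - [[0,0,0],[0,0,0],-0.9]

```text
time_s: 24.45
eef_pos: [0.5256, 0.306, 0.0315]
eef_rot: [0.0, 0.002, 1.0, 0.0]
wrist_force: [0.3, -0.7, -0.3]
opening: 0.954
grasp_force: 0.0
```

send_rows:
  series:
    - [[0,0,-2],[0,2,0],-0.9]
    - [[0,0,-4],[0,4,0],-0.9]
    - [[0,0,-6],[0,6,0],-0.9]
    - [[0,0,-8],[0,8,0],-0.9]
    - [[0,0,-10],[1,11,0],-0.9]
    - [[0,0,-10],[1,14,0],-0.9]
    - [[0,0,-10],[2,18,0],-0.9]
    - [[0,0,-10],[2,22,0],-0.9]
    - [[0,0,-10],[3,26,0],-0.9]
    - [[0,0,-10],[3,30,0],-0.9]

```text
time_s: 25.7
eef_pos: [0.5286, 0.3363, 0.0313]
eef_rot: [0.0, 0.089, 0.996, -0.0]
wrist_force: [0.6, -2.3, 2.8]
opening: 0.955
grasp_force: 2.2
```

send_rows:
  series:
    - [[0,0,0],[1,4,0],-0.9]
    - [[0,0,0],[1,8,0],-0.9]
    - [[0,0,0],[2,12,0],-0.9]
    - [[0,0,0],[2,16,0],-0.9]
    - [[0,0,0],[3,20,0],-0.9]
    - [[0,0,0],[3,24,0],-0.9]
    - [[0,0,0],[4,28,0],-0.9]
    - [[0,0,0],[4,32,0],-0.9]
    - [[0,0,0],[5,36,0],-0.9]
    - [[0,0,0],[5,36,0],-0.9]

```text
time_s: 26.95
eef_pos: [0.5336, 0.3727, 0.0313]
eef_rot: [0.0, 0.089, 0.996, 0.0]
wrist_force: [0.1, -1.7, 2.1]
opening: 0.948
grasp_force: 1.9
```

```bash
python3 - <<'E'
from lm import *
c=snap('top','t7.png'); s=telemetry.get_obs();print(s['eef_pos'],s['eef_rot'],s['time_s'],s['wrist_force'],s['opening'])
cv2.imwrite('pics/t7c.png',cv2.resize(cv2.imread('pics/t7.png')[130:240,190:355],(780,520),interpolation=cv2.INTER_CUBIC))
for n in ('top','side'):
  if n=='side': camera('side')
  print([(np.round(x['xyz'],4),round(x['conf'],2)) for x in spotter.landmark_of('log_center',n)])
E
```

```text
[0.53357053 0.3726252  0.03131085] [1.14583560e-04 8.92014288e-02 9.96013469e-01 5.11819730e-04] 27.0 [ 0.46620478 -0.7889442   2.11985812] 0.9527290716110153
[(array([0.5316, 0.3795, 0.0534]), 0.85), (array([ 0.5302,  0.2307, -0.0014]), 0.3)]
[(array([0.5276, 0.3737, 0.0476]), 0.94)]
```

View pics/t7c.png

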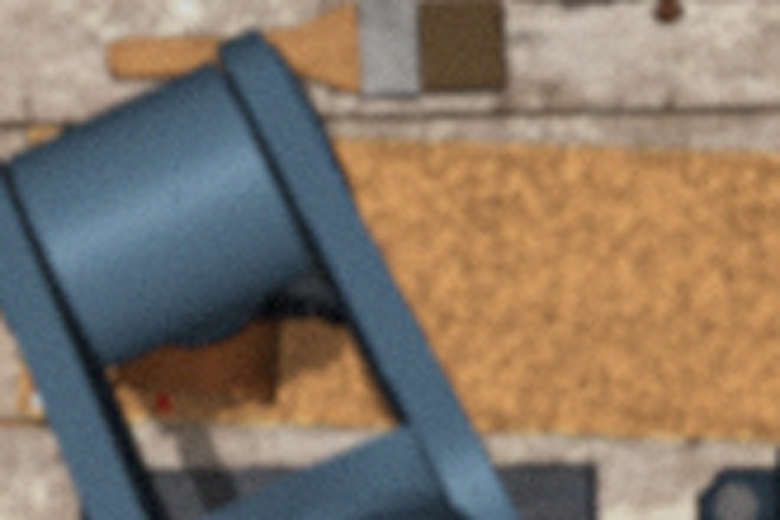

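send_rows:
  series:
    - [[0,0,1],[0,3,0],-0.9]
    - [[0,0,2],[1,6,0],-0.9]
    - [[0,0,3.5],[1,9,0],-0.9]
    - [[0,0,5],[1,12,0],-0.9]
    - [[0,0,6.5],[1,15,0],-0.9]
    - [[0,0,8],[2,18,0],-0.9]
    - [[0,0,8.5],[2,20,0],-0.9]
    - [[0,0,8],[2,21,0],-0.9]
    - [[0,0,7],[2,21.6,0],-0.9]
    - [[0,0,7],[2,21.6,0],-0.9]

```text
time_s: 28.4
eef_pos: [0.5355, 0.394, 0.0312]
eef_rot: [0.0, 0.028, 1.0, 0.0]
wrist_force: [-0.0, -0.6, 0.4]
opening: 0.946
grasp_force: 0.1
```

send_rows:
  series:
    - [[0,0,0],[0,0,0],-0.88]
    - [[0,0,0],[0,0,0],-0.87]
    - [[0,0,0],[0,0,0],-0.86]
    - [[0,0,0],[0,0,0],-0.86]

```text
time_s: 28.9
eef_pos: [0.5355, 0.394, 0.0316]
eef_rot: [0.0, 0.028, 1.0, 0.0]
wrist_force: [-1.0, 2.8, 2.2]
opening: 0.934
grasp_force: 19.2
```

send_rows:
  series:
    - [[0,0,0],[0,0,0],-0.89]
    - [[0,0,0],[0,0,0],-0.92]
    - [[0,0,0],[0,0,0],-0.96]
    - [[0,0,0],[0,0,0],-1]
    - [[0,0,0],[0,0,0],-1]
    - [[0,0,0],[0,0,0],-1]
    - [[0,0,0],[0,0,10],-1]
    - [[0,0,0],[0,0,25],-1]
    - [[0,0,0],[0,0,45],-1]
    - [[0,0,0],[0,0,75],-1]

```text
time_s: 30.15
eef_pos: [0.5353, 0.3935, 0.1078]
eef_rot: [-0.0, 0.028, 1.0, -0.0]
wrist_force: [-0.1, 0.5, 0.2]
opening: 1.002
grasp_force: 0.0
```

send_rows:
  series:
    - [[0,0,0],[0,-20,50],-1]
    - [[0,0,0],[0,-70,70],-1]
    - [[0,0,0],[0,-130,80],-1]
    - [[0,0,0],[-40,-180,80],-1]
    - [[0,0,0],[-80,-220,80],-1]
    - [[0,0,0],[-80,-250,80],-1]
    - [[0,0,0],[-80,-250,80],-1]

```text
time_s: 31.02
eef_pos: [0.456, 0.1422, 0.1882]
eef_rot: [0.002, 0.03, 1.0, 0.0]
wrist_force: [0.4, 0.3, -0.2]
opening: 1.0
grasp_force: 0.0
```

```bash
python3 - <<'E'
from lm import *
c=snap('top','t8.png'); s=telemetry.get_obs();print(s['eef_pos'],s['time_s'])
m=fit(c,[.5355,.394,-.056],lo=200,hi=260)
for n in ('top','side'):
  if n=='side': camera('side')
  print([(np.round(x['xyz'],4),round(x['conf'],2)) for x in spotter.landmark_of('log_center',n)],[np.round(x['xyz'],4) for x in spotter.landmark_of('mark_mid',n)])
d=cv2.resize(cv2.imread('pics/t8.png')[130:270,130:340],(780,520),interpolation=cv2.INTER_CUBIC)
cs,_=cv2.findContours(m,cv2.RETR_EXTERNAL,cv2.CHAIN_APPROX_NONE)
for k in cs: cv2.polylines(d,[((k-[130,130])*3.714+1.4).astype(np.int32)],True,(255,0,255),1)
cv2.imwrite('pics/t8c.png',d)
E
```

```text
[0.45629668 0.14321137 0.18802228] 31.075
box [ 206  161   36   56 1561]
log x,y,yaw [0.5355 0.3948] -5.11 res 111.8 of 1561
[(array([0.5316, 0.3969, 0.0525]), 0.88)] [array([0.5269, 0.568 , 0.0376])]
[(array([0.532 , 0.3971, 0.0471]), 0.75), (array([0.3605, 0.3103, 0.0019]), 0.65), (array([0.5345, 0.2261, 0.002 ]), 0.32)] [array([0.3636, 0.3755, 0.0113]), array([0.4155, 0.5758, 0.0376])]
```

View pics/t8c.png

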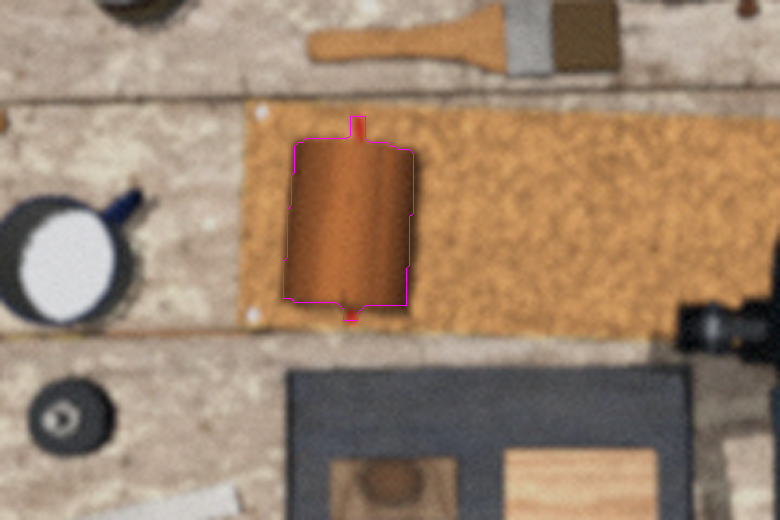

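The log lies across the line, with red showing at both ends at (358,128) and (350,316), and both ends are on the board. The red stubs bias the mask, so I check the yaw with a sub-pixel edge fit.

```bash
python3 - <<'E'
from h import *
c=camera('top'); c2=camera('top'); c3=camera('top'); im=np.mean([k['pixels'].astype(float) for k in (c,c2,c3)],0)
g=cv2.GaussianBlur(im[...,0],(0,0),1.0)
def edge(v,u0,u1,lev):
    s=g[v,u0:u1]; 
    for k in range(len(s)-1):
        if (s[k]-lev)*(s[k+1]-lev)<=0 and s[k]!=s[k+1]: return u0+k+(lev-s[k])/(s[k+1]-s[k])
def fitl(pts,z):
    w=np.array([ray(c,a,b,z) for a,b in pts])[:,:2].astype(np.float32); f=cv2.fitLine(w,cv2.DIST_HUBER,0,.01,.001).ravel()
    s=f[1]/f[0]; return np.degrees(np.arctan(s)), f[3]+s*(.5355-f[2])
rows=range(174,207)
L=[(edge(v,200,214,148),v) for v in rows]; R_=[(edge(v,246,234,148) if 0 else None,v) for v in rows]
R_=[]
for v in rows:
    s=g[v]; 
    for u in range(248,230,-1):
        if s[u]>=148>s[u-1]: R_.append((u-(s[u]-148)/(s[u]-s[u-1]),v)); break
L=[p for p in L if p[0]]
# tangent heights: solve per side with camera at height
H=c['xyz'][2]-.052
for nm,e,sg in (('L',L,1),('R',R_,-1)):
    y,D=.3945,c['xyz'][1]; d=np.hypot(D-y,H); a=np.arctan2(D-y,H)+0
    ang=np.arcsin(.04/d); t=np.pi/2-(0)  # tangent point normal
    th=a+sg*-(np.pi/2-ang)   # normal angle from vertical toward +y
    z=.052+.04*np.cos(th); off=.04*np.sin(th)
    yaw,yy=fitl(e,z); print(nm,len(e),'yaw',round(yaw,2),'edge y',round(yy,4),'axis y',round(yy-off,4),'z',round(z,4))
a=im; m=(a[...,0]>110)&(a[...,1]<80)&(a[...,2]<80); 
pts=[];
for lo,hi in ((158,166),(212,222)):
    v,u=np.nonzero(m[lo:hi,215:240]); 
    if len(u): p=ray(c,u.mean()+215,v.mean()+lo,.012); pts.append(p[:2]); print('stub',len(u),np.round(p,4))
E
```

```text
L 33 yaw -5.76 edge y 0.4363 axis y 0.4762 z 0.0507
R 33 yaw -5.16 edge y 0.3508 axis y 0.3111 z 0.0563
stub 8 [0.6039 0.3902 0.012 ]
stub 23 [0.4835 0.3929 0.012 ]
```

```bash
python3 - <<'E'
from h import *
c=camera('top')
def edges(f,ul,ur,yc):
    im=cv2.cvtColor(cv2.imread('pics/'+f),cv2.COLOR_BGR2RGB).astype(float); g=cv2.GaussianBlur(im,(0,0),1.0)
    for lev in (135,148,160):
        out=[]
        for nm,(a,b),z in (('L',ul,.052),('R',ur,.055)):
            pts=[]
            for v in range(178,206):
                s=g[v,:,0]; us=range(a,b) if nm=='L' else range(b,a,-1)
                for u in us:
                    n=u+1 if nm=='L' else u-1
                    if s[u]>=lev>s[n]: pts.append((u+(n-u)*(s[u]-lev)/(s[u]-s[n]),v)); break
            w=np.array([ray(c,*p,z) for p in pts])[:,:2].astype(np.float32); k=cv2.fitLine(w,cv2.DIST_HUBER,0,.01,.001).ravel(); out.append(round(float(np.degrees(np.arctan(k[1]/k[0]))),2)); out.append(round(float(k[3]+k[1]/k[0]*(.5355-k[2])),4))
        print(f,lev,out)
    return g
edges('t8.png',(200,216),(234,250),.394); edges('top0.png',(340,356),(376,395),.065)
g=edges('t6.png',(236,252),(272,288),.306)
# seam in t6
pts=[(262+np.argmin(g[v,262:273,0]),v) for v in range(176,212)]
w=np.array([ray(c,*p,.088) for p in pts])[:,:2].astype(np.float32); k=cv2.fitLine(w,cv2.DIST_HUBER,0,.01,.001).ravel(); print('seam t6',np.degrees(np.arctan(k[1]/k[0])))
# side silhouette info: board edge yaw vs line yaw for reference
E
```

```text
t8.png 135 [-5.47, 0.435, -5.04, 0.3518]
t8.png 148 [-5.46, 0.4361, -4.96, 0.3509]
t8.png 160 [-5.78, 0.4373, -4.95, 0.3499]
top0.png 135 [-1.45, 0.1098, 0.02, 0.0249]
top0.png 148 [-1.51, 0.1111, 0.08, 0.0237]
top0.png 160 [-0.61, 0.1127, 0.23, 0.0227]
t6.png 135 [-0.39, 0.3457, -1.46, 0.2662]
t6.png 148 [-0.55, 0.3467, -1.46, 0.2654]
t6.png 160 [-0.66, 0.3475, -1.48, 0.2646]
seam t6 -1.3291032
```

Consistently across thresholds, the log's yaw is about −5.2° against −3.4° for the line. That is nearly 2° off, with the centre within 1 mm. I'll mend it with the cage, turning past the target to take up the slack.

send_rows:
  series:
    - [[0,0,0],[10,60,0],-1]
    - [[0,0,0],[30,115,0],-1]
    - [[0,0,0],[55,165,0],-1]
    - [[0,0,0],[75,215,0],-1]
    - [[0,0,0],[80,250,0],-1]
    - [[0,0,0],[80,250,-30],-1]
    - [[0,0,0],[80,250,-60],-1]
    - [[0,0,0],[80,250,-80],-1]
    - [[0,0,0],[80,250,-80],-1]

```text
time_s: 32.65
eef_pos: [0.5343, 0.393, 0.1042]
eef_rot: [-0.002, 0.028, 1.0, -0.001]
wrist_force: [-1.0, -1.1, 0.5]
opening: 1.006
grasp_force: 0.0
```

send_rows:
  series:
    - [[0,0,0],[0,0,-10],-1]
    - [[0,0,-1],[0,0,-20],-1]
    - [[0,0,-1],[0,0,-30],-1]
    - [[0,0,-1],[0,0,-45],-1]
    - [[0,0,-1],[0,0,-60],-1]
    - [[0,0,-1],[0,0,-75],-1]
    - [[0,0,-1],[0,0,-75],-0.95]
    - [[0,0,-1],[0,0,-75],-0.91]
    - [[0,0,-1],[0,0,-75],-0.9]
    - [[0,0,-1],[0,0,-75],-0.9]

```text
time_s: 33.9
eef_pos: [0.5359, 0.3938, 0.032]
eef_rot: [0.001, 0.037, 0.999, 0.0]
wrist_force: [-0.9, 0.7, -0.3]
opening: 0.952
grasp_force: 0.0
```

send_rows:
  series:
    - [[0,0,1],[0,0,0],-0.9]
    - [[0,0,2],[0,0,0],-0.9]
    - [[0,0,3],[0,0,0],-0.9]
    - [[0,0,4],[0,0,0],-0.9]
    - [[0,0,4.3],[0,0,0],-0.9]
    - [[0,0,4.3],[0,0,0],-0.9]
    - [[0,0,3],[0,0,0],-0.9]
    - [[0,0,1],[0,0,0],-0.9]
    - [[0,0,1],[0,0,0],-0.9]

```text
time_s: 35.02
eef_pos: [0.5354, 0.3935, 0.0311]
eef_rot: [-0.0, 0.029, 1.0, -0.0]
wrist_force: [0.1, -0.2, 0.6]
opening: 0.949
grasp_force: 0.0
```

send_rows:
  series:
    - [[0,0,0],[0,0,0],-0.92]
    - [[0,0,0],[0,0,0],-0.96]
    - [[0,0,0],[0,0,0],-1]
    - [[0,0,0],[0,0,0],-1]
    - [[0,0,0],[0,0,0],-1]
    - [[0,0,0],[0,0,10],-1]
    - [[0,0,0],[0,0,25],-1]
    - [[0,0,0],[0,0,45],-1]
    - [[0,0,0],[0,0,75],-1]
    - [[0,0,0],[0,-20,125],-1]

```text
time_s: 36.28
eef_pos: [0.5345, 0.3739, 0.1573]
eef_rot: [-0.001, 0.028, 1.0, -0.0]
wrist_force: [0.4, -0.4, 0.9]
opening: 0.997
grasp_force: 0.0
```

send_rows:
  series:
    - [[0,0,0],[0,-50,20],-1]
    - [[0,0,0],[0,-110,30],-1]
    - [[0,0,0],[-40,-160,30],-1]
    - [[0,0,0],[-80,-200,30],-1]
    - [[0,0,0],[-80,-230,30],-1]
    - [[0,0,0],[-80,-230,30],-1]

```text
time_s: 37.02
eef_pos: [0.456, 0.1423, 0.1882]
eef_rot: [0.002, 0.03, 1.0, 0.0]
wrist_force: [-0.4, -0.4, 0.1]
opening: 1.002
grasp_force: 0.0
```

```bash
python3 - <<'E'
from h import *
c=snap('top','t9.png'); t=telemetry.get_obs(); print(t['time_s'],t['eef_pos'])
im=c['pixels'].astype(float); g=cv2.GaussianBlur(im,(0,0),1.0)
for lev in (135,148):
    out=[]
    for nm,(a,b),z in (('L',(200,216),.052),('R',(234,250),.055)):
        pts=[]
        for v in range(178,206):
            s=g[v,:,0]; us=range(a,b) if nm=='L' else range(b,a,-1)
            for u in us:
                n=u+1 if nm=='L' else u-1
                if s[u]>=lev>s[n]: pts.append((u+(n-u)*(s[u]-lev)/(s[u]-s[n]),v)); break
        w=np.array([ray(c,*p,z) for p in pts])[:,:2].astype(np.float32); k=cv2.fitLine(w,cv2.DIST_HUBER,0,.01,.001).ravel(); out+=[round(float(np.degrees(np.arctan(k[1]/k[0]))),2),round(float(k[3]+k[1]/k[0]*(.5355-k[2])),4)]
    print(lev,out,'mid y',(out[1]+out[3])/2)
for n in ('log_center','mug_center','brush_center','saw_center'): print(n,[np.round(x['xyz'],3) for x in spotter.landmark_of(n,'top')[:1]])
E
```

```text
37.075 [0.45626623 0.1432112  0.18800365]
135 [-3.25, 0.4349, -1.64, 0.3523] mid y 0.3936
148 [-3.44, 0.436, -1.4, 0.3513] mid y 0.39365
log_center [array([0.53 , 0.393, 0.051])]
mug_center [array([0.362, 0.372, 0.002])]
brush_center [array([0.659, 0.319, 0.01 ])]
saw_center [array([0.42 , 0.578, 0.038])]
```

```bash
python3 -c "
from bench import ctrl; print(ctrl.hand_in())"
```

```text
the job is handed in; nothing more can be done
None
```

Handed in at about 37 s: both blocks are in the tray, and the log lies still on the red line with its axis within about 1 mm and 1° by my last measurement and both ends on the board; the brush and hole saw measured unmoved, and the mug looked unmoved in the last picture I viewed, before the final log correction (the detector missed it afterwards).

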